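# Draw out the transformer board's tray

### The arm

A 7-joint arm with a two-finger parallel gripper is mounted at the origin on the work surface. World frame = base frame: x ahead of the robot, y to its left, z up, the work surface at z = 0. Lengths are in mm, angles in degrees, forces in N, time in s.
With the tool pointing down it reaches from about 400 to 925 mm from the base axis. Payload 5.6 kg.
Tool frame: the origin (TCP) lies between the finger pads; the fingertips stand tips_ahead ahead of it and the grasp point (between the pads) lies 8 mm behind it (tips_ahead is the distance from the TCP to the fingertips, in mm); z points along the fingers, x is the direction in which the jaws open and shut, and the axes are right-handed (so a half turn about z gives the same grasp; the last joint's range is limited). The gripper opens to 85 mm and grips with 20 to 120 N. Pads are 22 mm wide; open, the fingers measure 114 mm over their backs; the gripper's body (76 mm by 85 mm) begins 54 mm behind the grasp point. The pads swing forward as they close: fully open they stand 13 mm farther back than shut.
Start: joints at [74.313, 26.786, -0.665, 91.828, 0.344, 61.387, -3.226], TCP at [148.649, -632.781, 242.29] pointing down, gripper open.
Joint ranges: [-144.91, 144.91], [-17.63, 115.5], [-89.93, 88.59], [15.96, 139.68], [-74.01, 254.01], [8.47, 105.57], [-167.45, 167.45]. Speed limits (degrees/s): [147.25, 147.25, 180, 180, 180, 180, 180].

### API

Orientations are given as a 3x3 rotation matrix whose columns are the frame's x, y, z axes.
In Python, from cell import * gives the robot as it stands. The module is installed in compiled form; this text tells all that it offers.
- The arm moves only by the tool arm_command, never from a script. Its argument "targets" is a list of rows, each a list of 3 entries, a list of its own where there are three numbers: the turn, a rotation vector about the tool's x, y, z in degrees, then the shift along the tool's x, y, z in cm, then the finger opening in cm, from 0 to 8.54. A call has 1 to 10 rows; each row shifts and turns the commanded pose from where the row before left it, along the tool's axes as they then stand; what a row does not reach is not made up. A row lasts 1/8 s, in which the tool goes at most 62.5 mm and 10.7 degrees, less where a joint would pass 70% of its speed; a pose out of reach is approached as far as the arm can. A call with a gripper value outside its range is refused whole. The fingers move at their own pace and stop on an object; "grip_force" is the grip in N (left out, the last holds). Time passes only in rows, so rows that do not move let the fingers close. It gives the time, the measured TCP pose, the force and the opening at its end, in the units of the state.
- get_obs(): the state, without advancing time (a new reading comes with each control period).
- get_image(name): name is "scene" or "top" or "wrist"; returns a dict with "pixels" (420x560x3 uint8, red, green, blue), "depth" (420x560 float32, mm along the optical axis (not along the pixel's ray), 0 where there is no reading), "fx", "fy", "cx", "cy" (pixels), "R" (3x3) and "t" (3): a world point X has camera coordinates R X + t. Camera axes: x right, y down, z forward; pixel columns grow to the right and rows downward; lengths in mm; the calibration is good to about 2 mm. A picture is of the moment at which its call begins.
- hand_in(): hands the job in, once; it reports no verdict.
The state is a dict: "clock": time; "joint_positions": joint angles; "joint_vel": joint speeds; "joint_torque": joint torques, N m; "position": TCP position; "ee_rot": TCP orientation; "contact_force": force on the tool from outside, world axes, zero at the start; "torque": the same for the moment, N m; "finger_gap": finger opening in mm.
Only numpy, scipy, OpenCV 4.12 (cv2) and the standard library are available. Lean on these libraries where they do the work, as an engineer would, in place of code of your own. Each camera call takes 0.05 s, during which the arm holds its last target.

### The job

The tray that holds the board with the transformer has to come out of its bay for inspection, but a flat tin stands in its way. Slide the tin sideways over the bench with your fingertips, without lifting or tipping it, until it is right out of the tray's path; then hook a fingertip behind the tray's upright lip and draw the tray out all the way to its stop. Do not pinch the lip, touch the board or run the tray into the tin, leave the other tray and everything else where they are, and finish clear of everything.

Things in the scene. Friction and masses are not known exactly. Their poses are not given: they have to be found in the camera images.
- bay_t: Grey fixture fixed to the bench, 240 deep, 140 wide, 66 mm high. Origin: centre of its underside; x points front to back (its tray comes out to -x), y across, z up. Side rails 30 mm high run along it; the cover spans only x = -5 to +120 mm. This is the bay whose board carries the TRANSFORMER; the other, like it, has two round capacitors. Either may be on the left.
- bay_t_tray (a joint): How far the transformer board's tray is drawn out, m: 0 fully in, 0.110 at its stop; starts between 0 and 0.025. The aluminium tray is 110 mm wide, slides level along the bay's -x, its floor top 16 mm above the bench. It stays where it is left; drawing it takes about 3 to 4 N when slow.
- bay_t_lip (a point): Top edge of the inner (rear) face of that tray's lip, at mid width; moves with the tray. The lip is an upright plate 110 mm wide, 6 mm thick, from the tray floor up to 46 mm above the bench; its outer face is 6 mm further front. Behind it the tray floor is empty for 66 mm, then the board begins. Axes as the bay's.
- bay_t_board (a point): Centre of the transformer's top, 51 mm above the bench; moves with the tray. The transformer is a square block of dark iron with a copper winding, 34 (along the bay) x 36 mm, beginning 67 mm behind the lip, on a green board 120 x 96 mm, fixed in the tray, its top 21 mm above the bench.
- tin: Flat round closed steel tin, 64 mm diameter, 35 mm high, about 0.15 kg, loose, standing on the bench in front of the transformer board's tray, in its path; origin at the centre of its underside.
- tin_center (a point): Centre of the tin, half-way up (17.5 mm). It is clear of the tray's path when this point is more than 90 mm to either side of the bay's centre line. There is more free bench on the bay's outer side (away from the other bay).
- bay_c: Grey fixture fixed to the bench, 240 deep, 140 wide, 66 mm high. Origin: centre of its underside; x points front to back (its tray comes out to -x), y across, z up. Side rails 30 mm high run along it; the cover spans only x = -5 to +120 mm. This is the other bay, whose board carries two upright round black capacitors, 24 mm in diameter.
- bay_c_lip (a point): Top edge of the inner face of the other bay's tray lip, at mid width, 46 mm above the bench. That tray stays as it is.
- jar_mid (a point): Bystander: glass jar, 40 mm diameter, 60 mm high, between the two bays; point half-way up.
- core_mid (a point): Bystander: dark ferrite ring, 44 mm outer diameter, 16 mm high, lying in front of the other bay; point at its centre.
- driver_grip (a point): Bystander: screwdriver 180 mm long, lying at the right of the bench; point at its handle.
- meter: Bystander: black hand multimeter, 150 x 80 x 40 mm, lying at the left of the bench; origin at the centre of its underside.
- bin: Bystander: open red plastic bin, 130 x 100 x 40 mm, at the right of the bench; origin at the centre of its underside.
There are look-alikes about, which are no part of the job. Of the things that look like the tin, the smallest one is meant.

How it is judged (in metres and radians):
On the way, in this order (a step that is already met when the one before it is completed fails the run):
1. the tin has been slid sideways out of the tray's path (its centre over 90 mm from the bay's centre line), the tray not yet drawn out ((y of tin_center in the frame of bay_t above 0.09 m or y of tin_center in the frame of bay_t below -0.09 m) and value of joint bay_t_tray below 0.05 m), for 0.1 s.
2. the tray is on its way out with a finger pulling on the inner face of its lip (value of joint bay_t_tray between 0.04 and 0.104 m and contact force between the fingers and bay_t_tray_c1 above 0.3 N).
3. the tray is out at its stop (value of joint bay_t_tray above 0.104 m), for 0.1 s.
At the end, for the whole second after the job is handed in: The transformer board's tray is at rest at its stop (drawn at least 104 of 110 mm), the tin stands upright and still on the bench with its centre more than 90 mm to one side of that bay's centre line, the other tray is within 8 mm and every bystander within 20 mm of where it began (value of joint bay_t_tray above 0.104 m and velocity of joint bay_t_tray between -0.01 and 0.01 m/s and (y of tin_center in the frame of bay_t above 0.09 m or y of tin_center in the frame of bay_t below -0.09 m) and height (world z) of tin_center below 0.022 m and angle between tin's own z axis and vertical below 0.1 rad and linear speed of tin below 0.02 m/s and distance of bay_c_lip from where it was at the start of the episode below 0.008 m and distance of each of jar_mid, core_mid, driver_grip, meter, bin from where it was at the start of the episode below 0.02 m); the robot touches nothing.
It fails at once if the tin is lifted off the bench or tipped (height (world z) of tin_center above 0.027 m or angle between tin's own z axis and vertical above 0.3 rad).
It fails at once if the lip is pinched between the fingers (pressed on both faces at once) (contact force between the fingers and bay_t_tray_c0 above 1.5 N and contact force between the fingers and bay_t_tray_c1 above 1.5 N).
It fails at once if the robot presses on the board or its transformer (contact force between any of the fingers, the arm and bay_t_tray_c2 above 2 N or contact force between any of the fingers, the arm and bay_t_tray_c3 above 2 N or contact force between any of the fingers, the arm and bay_t_tray_c4 above 2 N or contact force between any of the fingers, the arm and bay_t_tray_c5 above 2 N or contact force between any of the fingers, the arm and bay_t_tray_c6 above 2 N or contact force between any of the fingers, the arm and bay_t_tray_c7 above 2 N).
It fails at once if the tray runs into the tin (contact force between tin and bay_t_tray_c0 above 0.5 N or contact force between tin and bay_t_tray_c8 above 0.5 N).
It fails at once if the other tray is moved by more than 8 mm, or the jar, ring, screwdriver, multimeter or bin by more than 20 mm (distance of bay_c_lip from where it was at the start of the episode above 0.008 m or distance of any of jar_mid, core_mid, driver_grip, meter, bin from where it was at the start of the episode above 0.02 m).
It also fails if it takes over 45 s, if anything falls off the work surface, if the arm or the gripper's body presses on something with over 40 N, if the wrist force passes 120 N, or if a joint passes its speed limit or range.

## Working session

There is one attempt and no reset: what is moved stays moved. The work goes in short steps, Python scripts to look and compute and a tool call to move; the robot and the scene stay as the last step left them, time stands still between calls to the robot, and variables do not carry over. Pictures are saved under pics/ and viewed, and the job is handed in when it is done.

Besides the shell and the picture viewer there is one more tool, called after ">>>" by a JSON object that holds its "name" and its "arguments". arm_command: Moves the arm, as the interface text tells. Its arguments: {"type":"object","properties":{"targets":{"type":"array"},"grip_force":{"type":"number"}},"required":["targets"]}

```bash
mkdir -p pics; python3 - <<'E'
from cell import *
import cv2,pickle
o=get_obs();print(o)
for n in ["scene","top","wrist"]:
    im=get_image(n);pickle.dump(im,open(f"{n}0.pkl","wb"))
    cv2.imwrite(f"pics/{n}0.png",im["pixels"][:,:,::-1]);print(n,im["fx"],im["cx"],im["cy"],im["R"],im["t"],(im["depth"]>0).mean())
E
```

```text
{'clock': 0.0, 'joint_positions': array([74.3151942 , 26.83854499, -0.66389963, 91.88129295,  0.34360711,
       61.38827126, -3.22628864]), 'joint_vel': array([ 0.02279369,  0.07707678, -0.0365012 ,  0.08839308,  0.03845046,
       -0.04484627, -0.06876347]), 'joint_torque': array([-7.86536784e-04, -5.32374251e+01,  2.07005610e-02, -2.51302564e+01,
        1.14371907e-02,  7.73713662e-03, -4.93416806e-06]), 'position': array([ 148.45988511, -632.25107523,  241.3068115 ]), 'ee_rot': array([[ 2.28622406e-01, -9.73515019e-01, -5.51267770e-04],
       [-9.73513421e-01, -2.28623033e-01,  1.76861043e-03],
       [-1.84780133e-03,  1.32322600e-04, -9.99998284e-01]]), 'contact_force': array([0.09103069, 0.58222756, 0.98029035]), 'torque': array([ 0.00383463, -0.00183893,  0.000332  ]), 'finger_gap': 85.15313556021474}
scene 484.9115900194991 286.94139058732225 208.29262268192733 [[ 0.24041004  0.97066739  0.00279792]
 [ 0.68435816 -0.16745284 -0.70965728]
 [-0.68837266  0.17252352 -0.70454149]] [-114.76357516 -331.06643916 1791.96893257] 0.9862882653061225
top 461.3031348778222 283.5987058940453 209.8812712384738 [[ 0.02616168 -0.99958742  0.01185575]
 [-0.98169624 -0.02792791 -0.1883946 ]
 [ 0.18864797 -0.00671003 -0.98202185]] [ -13.09192268  549.32070061 1389.2034188 ] 0.9963818027210884
wrist 367.6596137050545 286.747412405681 212.72893861608762 [[ 0.22752365 -0.97377084 -0.00182785]
 [-0.93951589 -0.22001264  0.26249634]
 [-0.25601343 -0.05800683 -0.96493126]] [-648.98639947  -32.73613845  378.21869213] 0.9959438775510204
```

View pics/scene0.png

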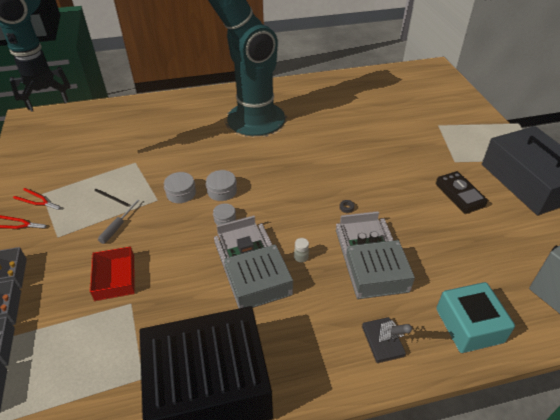

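View pics/top0.png

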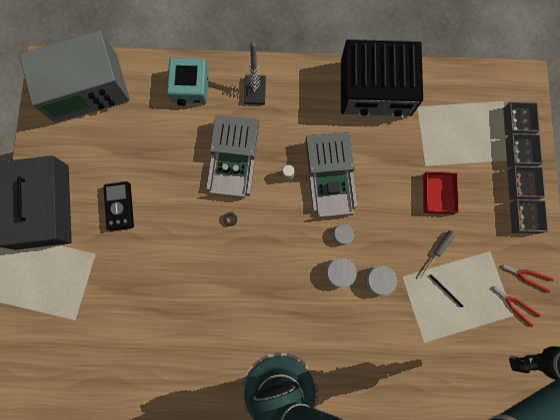

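View pics/wrist0.png

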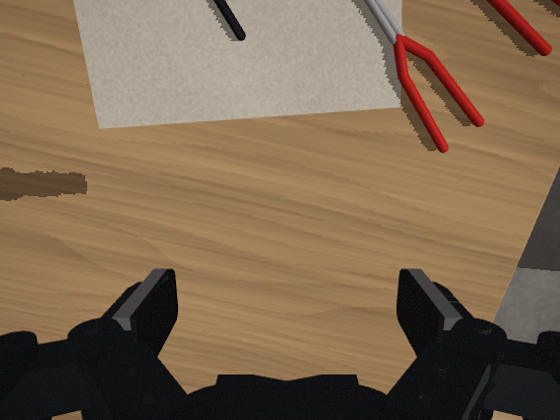

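The top view shows the left bay at (233,155) with two round caps and the right bay at (332,175) with a square dark block. There are three tin-like discs at (344,234), (342,273) and (382,280). The smallest, at (344,234), sits right in front of the right tray. I'll check that in a crop and measure.

```bash
cat > h.py <<'E'
import numpy as np,cv2,pickle
def ray(im,u,v):
    R=np.array(im["R"]);t=np.array(im["t"]);c=-R.T@t
    d=R.T@np.array([(u-im["cx"])/im["fx"],(v-im["cy"])/im["fy"],1.]);return c,d
def plane(im,u,v,z):
    c,d=ray(im,u,v);return c+d*(z-c[2])/d[2]
def cloud(im):
    R=np.array(im["R"]);t=np.array(im["t"]);D=im["depth"].astype(float)
    v,u=np.indices(D.shape);P=np.stack([(u-im["cx"])/im["fx"]*D,(v-im["cy"])/im["fy"]*D,D],-1)
    return (P-t)@R
def proj(im,X):
    p=np.array(im["R"])@np.array(X,float)+np.array(im["t"]);return im["fx"]*p[0]/p[2]+im["cx"],im["fy"]*p[1]/p[2]+im["cy"]
E
python3 - <<'E'
from h import *
a=pickle.load(open("top0.pkl","rb"));s=pickle.load(open("scene0.pkl","rb"))
p=a["pixels"][100:300,190:410,::-1]
cv2.imwrite("pics/crop_top.png",cv2.resize(p,None,fx=3,fy=3,interpolation=cv2.INTER_CUBIC)[:600])
p=s["pixels"][160:310,150:350,::-1]
cv2.imwrite("pics/crop_scene.png",cv2.resize(p,None,fx=4,fy=4,interpolation=cv2.INTER_CUBIC)[:600])
for n,im in(("top",a),("scene",s)):
    C=cloud(im)
    print(n)
    for (lo,hi) in ((20,45),):
        m=((C[...,2]>lo)&(C[...,2]<hi)&(im["depth"]>0)).astype(np.uint8)
        k,l,st,ce=cv2.connectedComponentsWithStats(m)
        for i in range(1,k):
            if st[i,4]>60:
                Q=C[l==i];
                if Q[:,0].max()<700:print(st[i],Q.mean(0).round(1),Q.min(0).round(),Q.max(0).round())
E
```

```text
top
[ 30 162  40  85 328] [538.3 697.3  32.3] [417. 670.  20.] [690. 787.  45.]
[210 165  39  33 119] [615.1 163.7  31.8] [592. 121.  20.] [699. 238.  45.]
[309 169   8  42 131] [616.1 -88.9  30.1] [ 557. -102.   20.] [687. -76.  41.]
[314 169  43  46 671] [ 642.2 -164.    25.1] [ 541. -229.   20.] [694. -93.  45.]
[424 171  35  42 366] [ 630.4 -502.2   33.6] [ 562. -555.   20.] [ 694. -450.   45.]
[ 103  181   30   49 1197] [554.1 526.5  34.5] [477. 478.  20.] [634. 580.  45.]
[512 199  34  34 155] [ 546.8 -744.4   33. ] [ 506. -820.   20.] [ 608. -730.   45.]
[319 210  35   8  69] [ 544.5 -163.5   34.1] [ 535. -218.   20.] [ 559. -110.   45.]
[333 223  21  21 338] [ 483.2 -187.8   34.6] [ 453. -218.   21.] [ 518. -156.   42.]
[434 231  21  25 178] [ 464.2 -509.6   24.7] [ 424. -541.   20.] [ 502. -476.   32.]
[254 367  52  29 224] [48.9  0.1 30.5] [ -1. -76.  20.] [76. 76. 45.]
scene
[ 32   0  24  29 161] [-1006.4  -823.7    32.3] [-1232.  -879.    20.] [-929. -797.   45.]
[453   0 107  15 500] [-614.3 1400.8   32.4] [-782. 1187.   20.] [-582. 1706.   45.]
[235 110  41  18 296] [ 5
[... 172 characters left out ...]
479. 475.  20.] [638. 578.  44.]
[205 179  31  19 196] [ 396.1 -184.5   32.7] [ 353. -228.   20.] [ 411. -135.   45.]
[164 182  31  18 201] [ 375.3 -304.6   32.8] [ 341. -352.   20.] [ 391. -260.   45.]
[213 204  58  54 968] [ 554.9 -165.6   30.7] [ 448. -223.   20.] [651. -86.  45.]
[ 98 217  24  24 180] [ 468.1 -512.6   24.7] [ 424. -543.   20.] [ 503. -481.   32.]
[ 89 246  44  51 697] [ 630.6 -506.5   32.4] [ 559. -555.   20.] [ 695. -453.   45.]
[294 248  14  11  95] [689.5 -15.6  31.6] [668. -31.  20.] [698.   5.  43.]
[  0 250  18  10 109] [ 506.9 -770.6   32.4] [ 502. -792.   20.] [ 512. -745.   45.]
[  0 282  11   9  74] [ 617.  -761.5   32.9] [ 613. -776.   20.] [ 621. -746.   45.]
```

View pics/crop_top.png

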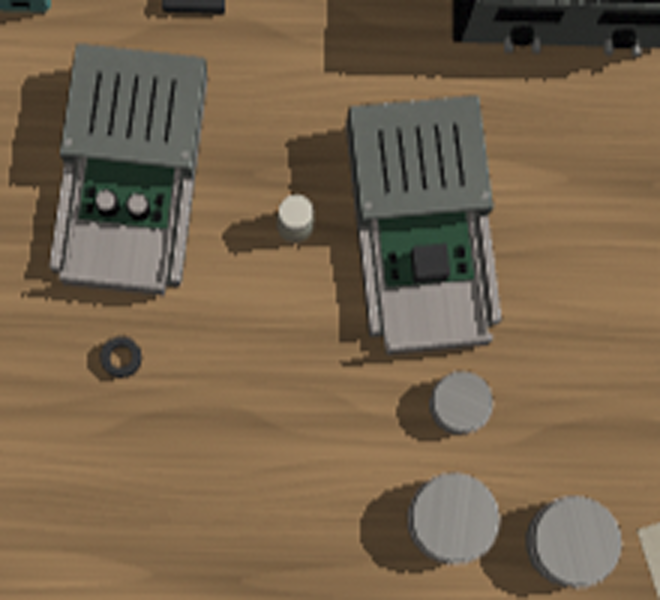

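View pics/crop_scene.png

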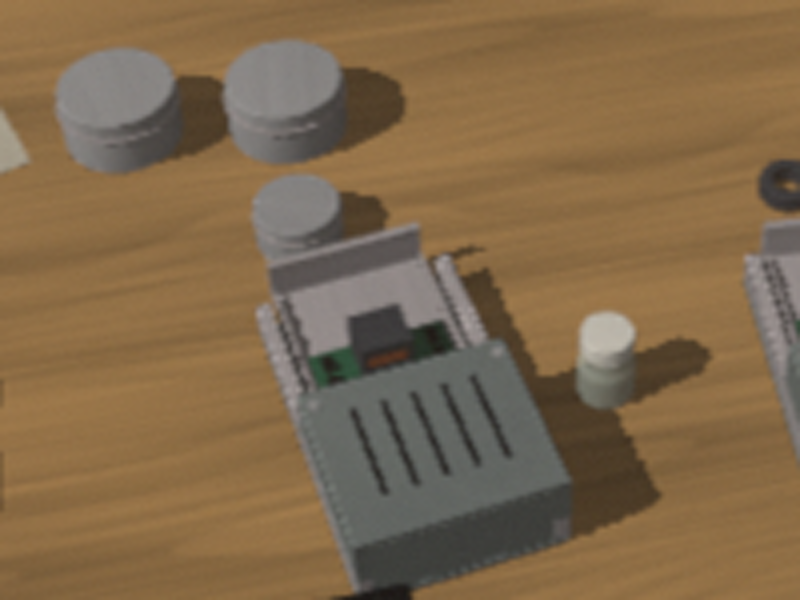

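The crops confirm that the right bay has the square dark block with copper (transformer) and the left has the round capacitors. The target tin is at (344,234) in the top view; the discs at (342,273) and (382,280) are larger look-alikes. Next, the bay frame, lip, and tin measurements from both views.

```bash
python3 - <<'E'
from h import *
a=pickle.load(open("top0.pkl","rb"));s=pickle.load(open("scene0.pkl","rb"))
for n,im in(("top",a),("scene",s)):
    C=cloud(im)
    print(n)
    m=((abs(C[...,2]-66)<5)&(C[...,0]>550)&(C[...,0]<900)&(C[...,1]>-350)&(C[...,1]<300)).astype(np.uint8)
    m=cv2.morphologyEx(m,cv2.MORPH_OPEN,np.ones((3,3)))
    k,l,st,ce=cv2.connectedComponentsWithStats(m)
    for i in range(1,k):
        if st[i,4]>300:
            P=np.array([plane(im,u,v,66)[:2] for v,u in np.argwhere(l==i)],np.float32)
            r=cv2.minAreaRect(P);print("cover",st[i],r, np.median(C[l==i][:,2])); print(cv2.boxPoints(r).round())
    # lip: top 46
    m=((C[...,2]>38)&(C[...,2]<50)&(C[...,0]>520)&(C[...,0]<590)&(C[...,1]>-250)&(C[...,1]<-80))
    vu=np.argwhere(m);print("lip px",len(vu))
    Q=C[m]
    print(Q[np.argsort(Q[:,1])][::3].round(1))
    # tins
    for (cx,cy) in ((483,-188),(396,-184),(375,-305)):
        m=(np.hypot(C[...,0]-cx,C[...,1]-cy)<75)&(C[...,2]>25)&(C[...,0]<cx+60)
        z=C[m][:,2];print("tin",(cx,cy),np.percentile(z,[5,50,90]).round(1))
        zt=np.percentile(z,85)
        m2=(m&(abs(C[...,2]-zt)<5)).astype(np.uint8)
        cs,_=cv2.findContours(m2,cv2.RETR_EXTERNAL,cv2.CHAIN_APPROX_NONE);c=max(cs,key=cv2.contourArea)
        P=np.array([plane(im,*q[0],zt)[:2] for q in c],np.float32)
        print(cv2.fitEllipse(P),zt, cv2.minEnclosingCircle(P))
E
```

```text
top
cover [ 211  115   47   40 1244] ((787.6677856445312, 167.09735107421875), (139.8511505126953, 124.52352905273438), 85.76756286621094) 66.52647697847175
[[720. 102.]
 [845.  93.]
 [855. 232.]
 [731. 241.]]
cover [ 307  132   47   41 1203] ((739.5567016601562, -139.40887451171875), (125.24063110351562, 139.54376220703125), 7.258687973022461) 66.47460247004604
[[ 669.  -78.]
 [ 686. -217.]
 [ 810. -201.]
 [ 793.  -62.]]
lip px 75
[[ 550.1 -216.3   46. ]
 [ 553.1 -213.    46.8]
 [ 549.4 -209.6   48.7]
 [ 549.8 -206.8   46.2]
 [ 546.7 -203.8   45.3]
 [ 546.6 -197.6   44.6]
 [ 550.2 -191.7   41.8]
 [ 549.5 -185.    44.4]
 [ 549.7 -179.    42.3]
 [ 543.1 -175.8   43. ]
 [ 548.5 -172.    47.9]
 [ 542.5 -166.1   45.1]
 [ 541.8 -162.6   48. ]
 [ 540.1 -157.4   39.4]
 [ 544.5 -153.    49.4]
 [ 542.6 -147.6   41.6]
 [ 542.6 -144.5   41.2]
 [ 541.6 -140.9   45.7]
 [ 545.2 -138.    43. ]
 [ 537.6 -134.2   49.6]
 [ 541.1 -128.3   46.4]
 [ 541.7 -122.3   42.7]
 [ 540.6 -118.7   48. ]
 [ 536.9 -112.3   49.8]
 [ 540.9 -109.6   44.9]]
tin (483, -188) [29.2 35.3 39.8]
((483.1898193359375, -187.9150
[... 2056 characters left out ...]
-118.1   40.3]
 [ 536.4 -116.4   47.5]
 [ 537.1 -113.7   47.6]]
tin (483, -188) [27.8 35.4 39. ]
((487.8190002441406, -191.49020385742188), (58.4510612487793, 59.4167594909668), 62.01544952392578) 38.20348173152661 ((488.03179931640625, -191.55213928222656), 32.22607421875)
tin (396, -184) [30.5 49.1 52.6]
((365.9342346191406, -181.66635131835938), (84.71935272216797, 87.59303283691406), 152.8369903564453) 51.90309214151337 ((366.1881103515625, -181.59182739257812), 46.44260025024414)
tin (375, -305) [29.3 49.4 52.7]
((345.462646484375, -306.83056640625), (84.29938507080078, 86.48543548583984), 135.04586791992188) 52.25872398625063 ((345.9562072753906, -307.4102478027344), 46.46927261352539)
```

```bash
python3 - <<'E'
import cell
print([n for n in dir(cell) if n[0]!='_'])
from h import *
# fingertip depth from the wrist picture (open)
w=pickle.load(open("wrist0.pkl","rb"));C=cloud(w)
o=cell.get_obs();L=(C-o["position"])@o["ee_rot"]
D=w["depth"];m=(D>0)&(D<230)&(abs(L[...,0])<70)
for sx in(-1,1):
    q=L[m&(sx*L[...,0]>0)]
    print(len(q), np.percentile(q[:,2],[50,90,98,100]).round(1), q[q[:,2]>np.percentile(q[:,2],95)].mean(0).round(1))
E
```

```text
['Unreachable', 'get_image', 'get_obs', 'hand_in', 'tips_ahead']
22732 [-58.  -27.   -9.5  -0.4] [-44.7  -3.9 -10.5]
21448 [-57.6 -25.9  -9.1  -0.2] [ 44.1  -3.6 -10. ]
```

The measurements are consistent. Bay yaw is 7.2° with its origin at (683,-148). The lip's inner face is at bay x ≈ -136 and its top at z ≈ 46, with the floor at z ≈ 16. The tin is at bay (-201,-16), top ≈ 35, and 60–64 mm in diameter (the look-alikes are ~88 mm). The plan is to cradle the tin between two half-open fingertips and push it toward bay -y.

>>> {"name": "arm_command", "arguments": {"targets": [[[0, 0, 0], [-2.96, -3.11, 0.8], 4], [[0, 0, 0], [-2.96, -3.11, 0.8], 4], [[0, 0, 0], [-2.96, -3.11, 0.8], 4], [[0, 0, 0], [-2.96, -3.11, 0.8], 4], [[0, 0, 0], [-2.96, -3.11, 0.8], 4], [[0, 0, 0], [-2.96, -3.11, 0.8], 4], [[0, 0, 0], [-2.96, -3.11, 0.8], 4], [[0, 0, 0], [-2.96, -3.11, 0.8], 4], [[0, 0, 0], [-2.96, -3.11, 0.8], 4], [[0, 0, 0], [-2.96, -3.11, 0.8], 4]], "grip_force": 20}}

```text
clock: 1.4
position: [384.3, -272.3, 162.0]
ee_rot: [[0.228, -0.974, 0.0], [-0.974, -0.228, -0.0], [0.0, -0.0, -1.0]]
contact_force: [-0.0, -0.8, 0.5]
finger_gap: 40.0
```

>>> {"name": "arm_command", "arguments": {"targets": [[[0, 0, 0], [-2.96, -3.11, 0.8], 4], [[0, 0, 0], [-2.96, -3.11, 0.8], 4], [[0, 0, 0], [-2.96, -3.11, 0.8], 4], [[0, 0, 0], [-2.96, -3.11, 0.8], 4], [[0, 0, -10.5], [0, 0, 0], 4], [[0, 0, -10.5], [0, 0, 0], 4], [[0, 0, -10.5], [0, 0, 0], 4], [[0, 0, -10.5], [0, 0, 0], 4], [[0, 0, -10.5], [0, 0, 0], 4], [[0, 0, -10.5], [0, 0, 0], 4]]}}

```text
clock: 2.65
position: [477.6, -129.8, 130.1]
ee_rot: [[0.973, -0.232, -0.0], [-0.232, -0.973, -0.0], [-0.0, 0.0, -1.0]]
contact_force: [-0.1, 0.6, 0.5]
finger_gap: 40.2
```

>>> {"name": "arm_command", "arguments": {"targets": [[[0, 0, -10.5], [0, 0, 0], 4], [[0, 0, -10.5], [0, 0, 0], 4], [[0, 0, 0], [0, 0, 0], 4], [[0, 0, 0], [0, 0, 0], 4]]}}

```text
clock: 3.15
position: [477.7, -129.9, 130.2]
ee_rot: [[0.992, 0.122, -0.0], [0.122, -0.992, 0.0], [-0.0, -0.0, -1.0]]
contact_force: [-0.2, -0.4, 1.3]
finger_gap: 39.9
```

```bash
cat >> h.py <<'E'
yaw=np.deg2rad(7.2);e=np.array([np.cos(yaw),np.sin(yaw),0]);f=np.array([-e[1],e[0],0]);O=np.array([683.15,-148.2,0])
def B(p):p=np.array(p)-O;return np.array([p@e,p@f,p[2]])
def go(o,b,xang):
    # needed shift (cm, tool axes) and turn to bay-frame point b, tool x at world angle xang
    from scipy.spatial.transform import Rotation as Ro
    R=o["ee_rot"];W=O+b[0]*e+b[1]*f+np.array([0,0,b[2]])
    a=np.deg2rad(xang);x=np.array([np.cos(a),np.sin(a),0]);z=np.array([0,0,-1.]);T=np.stack([x,np.cross(z,x),z],1)
    print("at bay",B(o["position"]).round(1),"gap",round(o["finger_gap"],1),"t",o["clock"],"F",o["contact_force"].round(2))
    print("shift cm",(R.T@(W-o["position"])/10).round(2),"turn",Ro.from_matrix(R.T@T).as_rotvec(degrees=True).round(2), "shift in final axes",(T.T@(W-o["position"])/10).round(2))
E
python3 - <<'E'
from h import *
from cell import *
o=get_obs();go(o,(-201.5,44,16),7.2);print(o["joint_positions"])
w=get_image("wrist");pickle.dump(w,open("w1.pkl","wb"));cv2.imwrite("pics/w1.png",w["pixels"][:,:,::-1])
C=cloud(w);L=(C-o["position"])@o["ee_rot"];D=w["depth"];m=(D>0)&(D<230)&(abs(L[...,0])<70)
q=L[m];print(q[q[:,2]>-15].max(0),np.percentile(q[:,2],[98,99.9]))
E
```

```text
at bay [-201.6   43.9  130.2] gap 39.9 t 3.15 F [-0.22 -0.45  1.29]
shift cm [ 1.000e-02 -1.000e-02  1.142e+01] turn [-0.    0.01 -0.17] shift in final axes [ 1.000e-02 -1.000e-02  1.142e+01]
[ 38.93149176  25.38808586 -33.30702121 116.69214158  20.01537942
  43.46570258   0.45735501]
[64.91660618 20.71339195 92.01485044] [ 1.72258235 87.69379258]
```

View pics/w1.png

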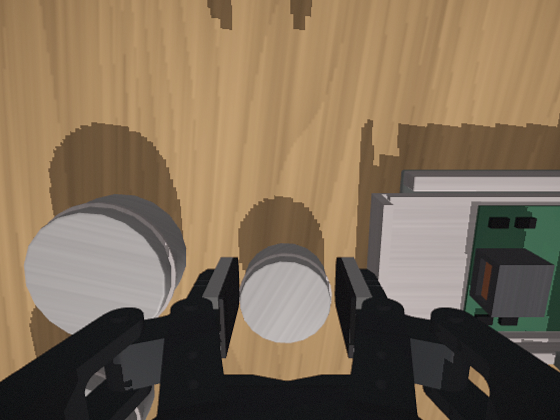

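```bash
python3 - <<'E'
from h import *
w=pickle.load(open("w1.pkl","rb"));C=cloud(w)
print("cam bay",B(-np.array(w["R"]).T@np.array(w["t"])))
g=w["pixels"]
z=C[...,2];b=(C-O)@np.stack([e,f,[0,0,1]],1)
m=(abs(z-35)<4)&(np.hypot(b[...,0]+201,b[...,1]+16)<45)
cs,_=cv2.findContours(m.astype(np.uint8),0,cv2.CHAIN_APPROX_NONE);c=max(cs,key=cv2.contourArea)
P=np.array([B(plane(w,*q[0],35)) for q in c],np.float32)[:,:2];print("tin",cv2.minEnclosingCircle(P),cv2.fitEllipse(P), proj(w,O+e*-201.5-f*16.5+[0,0,35]))
m=(z>36)&(z<50)&(b[...,0]<-115)&(b[...,0]>-160)&(abs(b[...,1])<53)
for s in(-40,0,40):
    k=m&(abs(b[...,1]-s)<14);print("lip",s,np.percentile(b[...,0][k],[3,50,97]).round(1),k.sum()) if k.sum() else None
k=(b[...,0]<-80)&(b[...,0]>-130)&(abs(z-16)<4);print("floor",b[k].min(0).round(1),b[k].max(0).round(1))
E
```

```text
cam bay [-200.91177557  110.35412125  261.11625677]Traceback (most recent call last):
  File "<stdin>", line 8, in <module>
cv2.error: OpenCV(4.12.0) /io/opencv/modules/imgproc/src/shapedescr.cpp:201: error: (-215:Assertion failed) count >= 0 && (depth == CV_32F || depth == CV_32S) in function 'minEnclosingCircle'
```

```bash
python3 - <<'E'
from h import *
w=pickle.load(open("w1.pkl","rb"));C=cloud(w)
z=C[...,2];b=(C-O)@np.stack([e,f,[0,0,1]],1)
m=(abs(z-35)<4)&(np.hypot(b[...,0]+201,b[...,1]+16)<45)
cs,_=cv2.findContours(m.astype(np.uint8),0,cv2.CHAIN_APPROX_NONE);c=max(cs,key=cv2.contourArea)
P=np.ascontiguousarray(np.array([B(plane(w,*map(float,q[0]),35))[:2] for q in c],np.float32));print("tin",cv2.minEnclosingCircle(P),cv2.fitEllipse(P), proj(w,O+e*-201.5-f*16.5+[0,0,35]))
m=(z>36)&(z<50)&(b[...,0]<-115)&(b[...,0]>-160)&(abs(b[...,1])<53)
for s in(-40,0,40):
    k=m&(abs(b[...,1]-s)<14);print("lip",s,np.percentile(b[...,0][k],[3,50,97]).round(1),k.sum()) if k.sum() else None
k=(b[...,0]<-80)&(b[...,0]>-130)&(abs(z-16)<4);print("floor",b[k].min(0).round(1),b[k].max(0).round(1))
E
```

```text
tin ((-202.48280334472656, -14.027670860290527), 31.75576400756836) ((-202.80877685546875, -14.301474571228027), (61.30022048950195, 62.27090072631836), 179.44825744628906) (np.float64(286.5831061553296), np.float64(304.87275244387916))
lip 0 [-143.2 -140.1 -137.2] 206
lip 40 [-143.1 -141.1 -137.1] 556
floor [-129.9  -39.5   12. ] [-80.   71.7  20. ]
```

The close wrist view shows the small tin at (285,300) between the fingertips in the image. It measures bay (-202.5,-15) with radius 32, which agrees with the two fixed views. I'll descend beside it and push.

>>> {"name": "arm_command", "arguments": {"targets": [[[0, 0, 0], [-0.1, 0, 3], 4], [[0, 0, 0], [0, 0, 3], 4], [[0, 0, 0], [0, 0, 3], 4], [[0, 0, 0], [0, 0, 1.4], 4], [[0, 0, 0], [0, 0, 0.8], 4], [[0, 0, 0], [0, 0, 0], 4]]}}

```text
clock: 3.95
position: [477.0, -129.9, 18.4]
ee_rot: [[0.992, 0.126, 0.0], [0.126, -0.992, -0.0], [0.0, 0.0, -1.0]]
contact_force: [-0.5, 0.5, -0.1]
finger_gap: 40.3
```

>>> {"name": "arm_command", "arguments": {"targets": [[[0, 0, 0], [0, 0.7, 0], 4], [[0, 0, 0], [0, 0.7, 0], 4], [[0, 0, 0], [0, 0.7, 0], 4], [[0, 0, 0], [0, 0.7, 0], 4], [[0, 0, 0], [0, 0.7, 0], 4], [[0, 0, 0], [0, 0.7, 0], 4], [[0, 0, 0], [0, 0.7, 0], 4]]}}

```text
clock: 4.82
position: [483.0, -178.8, 18.3]
ee_rot: [[0.992, 0.126, 0.0], [0.126, -0.992, 0.0], [0.0, -0.0, -1.0]]
contact_force: [0.0, 2.1, 1.3]
finger_gap: 40.4
```

```bash
python3 - <<'E'
from h import *
from cell import *
o=get_obs();go(o,(-202.5,-79,18),7.2)
w=get_image("wrist");cv2.imwrite("pics/w2.png",w["pixels"][:,:,::-1])
E
```

```text
at bay [-202.4   -5.3   18.3] gap 40.4 t 4.825 F [0.   2.11 1.26]
shift cm [-0.01  7.37  0.03] turn [-0.01 -0.    0.03] shift in final axes [-0.01  7.37  0.03]
```

View pics/w2.png

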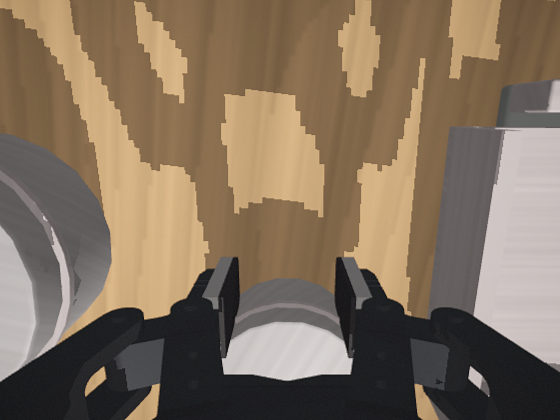

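The tin sits cradled against both fingertips at (288,330), pushing with about 2 N. Continuing.

>>> {"name": "arm_command", "arguments": {"targets": [[[0, 0, 0], [0, 0.8, 0], 4], [[0, 0, 0], [0, 0.8, 0], 4], [[0, 0, 0], [0, 0.8, 0], 4], [[0, 0, 0], [0, 0.8, 0], 4], [[0, 0, 0], [0, 0.8, 0], 4], [[0, 0, 0], [0, 0.8, 0], 4], [[0, 0, 0], [0, 0.8, 0], 4], [[0, 0, 0], [0, 0.8, 0], 4], [[0, 0, 0], [0, 0.6, 0], 4], [[0, 0, 0], [0, 0.5, 0], 4]]}}

```text
clock: 6.12
position: [492.3, -253.3, 18.3]
ee_rot: [[0.992, 0.126, -0.0], [0.126, -0.992, 0.0], [-0.0, -0.0, -1.0]]
contact_force: [-0.3, 1.0, 0.4]
finger_gap: 39.8
```

>>> {"name": "arm_command", "arguments": {"targets": [[[0, 0, 0], [0, 0.3, 0], 4], [[0, 0, 0], [0, 0, 0], 4], [[0, 0, 0], [0, -0.5, 0], 4], [[0, 0, 0], [0, -2, 0], 4], [[0, 0, 0], [0, -3, 0], 4], [[0, 0, 0], [0, 0, -5], 0], [[0, 0, 0], [0, 0, -5], 0], [[0, 0, 0], [0, 0, 0], 0]]}}

```text
clock: 7.12
position: [488.1, -200.4, 121.8]
ee_rot: [[0.992, 0.127, 0.006], [0.127, -0.992, -0.003], [0.006, 0.004, -1.0]]
contact_force: [-0.6, -0.1, -0.4]
finger_gap: 0.1
```

```bash
python3 - <<'E'
from h import *
from cell import *
o=get_obs();print(B(o["position"]),o["finger_gap"])
for n in("top","wrist"):
    w=get_image(n);cv2.imwrite(f"pics/{n}3.png",w["pixels"][:,:,::-1]);pickle.dump(w,open(f"{n}3.pkl","wb"))
    C=cloud(w);z=C[...,2];b=(C-O)@np.stack([e,f,[0,0,1]],1)
    m=(abs(z-35)<5)&(np.hypot(b[...,0]+202,b[...,1]+116)<50)
    if m.sum()<30: print(n,"few");continue
    cs,_=cv2.findContours(m.astype(np.uint8),0,cv2.CHAIN_APPROX_NONE);c=max(cs,key=cv2.contourArea)
    P=np.ascontiguousarray(np.array([B(plane(w,*map(float,q[0]),35))[:2] for q in c],np.float32));print(n,"tin",cv2.minEnclosingCircle(P),np.median(z[m]))
    m=(z>36)&(z<50)&(b[...,0]<-115)&(b[...,0]>-160)&(abs(b[...,1])<53);print("lip",np.percentile(b[...,0][m],[3,50,97]).round(1) if m.sum() else None)
E
```

```text
[-200.02497426  -27.31743875  121.7725651 ] 0.09409240432505354
top few
wrist tin ((-201.03610229492188, -129.6811981201172), 10.270537376403809) 34.258817848578786
lip [-143.3 -141.2 -137.2]
```

View pics/top3.png

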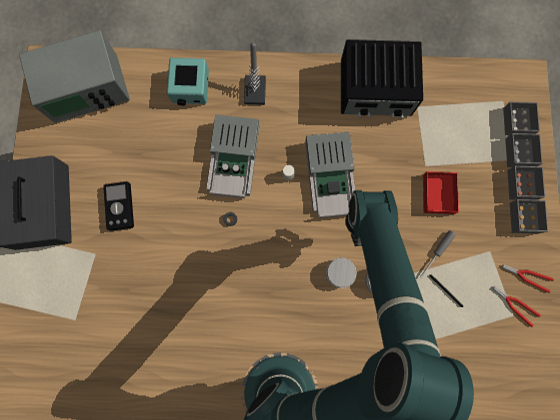

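View pics/wrist3.png

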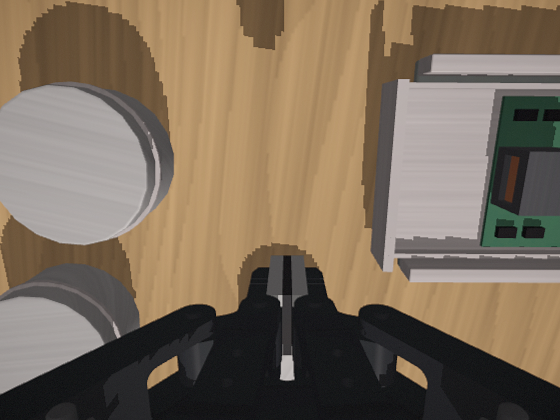

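```bash
python3 - <<'E'
from h import *
from cell import *
w=get_image("scene");cv2.imwrite("pics/scene3.png",cv2.resize(w["pixels"][160:310,150:350,::-1],None,fx=4,fy=4))
C=cloud(w);z=C[...,2];b=(C-O)@np.stack([e,f,[0,0,1]],1)
m=(abs(z-35)<4)&(np.hypot(b[...,0]+202,b[...,1]+116)<50);print(m.sum())
q=b[m];print(q.min(0),q.max(0),q.mean(0))
o=get_obs();go(o,(-113,0,115),-82.8)
E
```

```text
275
[-236.24280972 -150.99192694   31.19768627] [-169.93731369  -89.84242735   38.95482522] [-200.11824196 -121.35221159   35.30478342]
at bay [-203.2  -27.   117.5] gap 0.1 t 7.275 F [-0.25 -0.6  -0.72]
shift cm [ 9.03 -2.69  0.24] turn [5.000e-02 9.000e-02 9.007e+01] shift in final axes [-2.7  -9.02  0.25]
```

View pics/scene3.png

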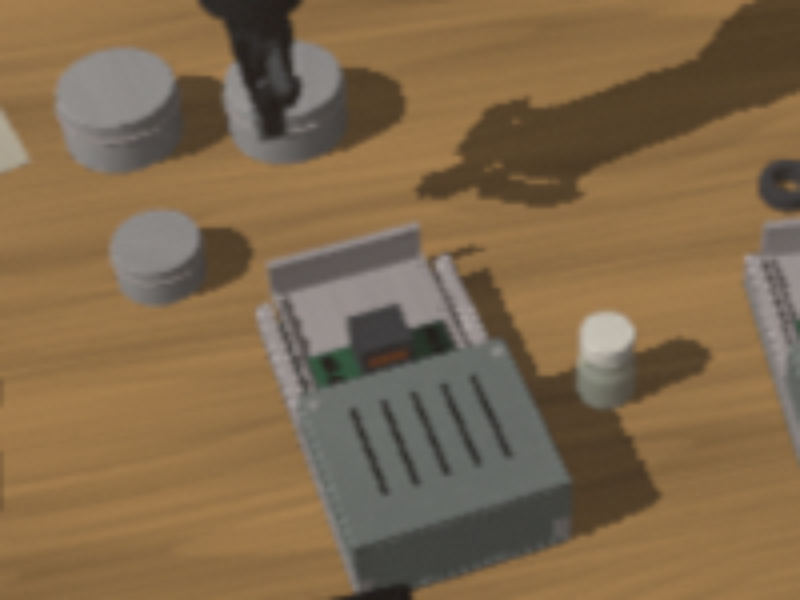

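The tin stands upright at (158,255) in the crop, which is bay (-201,-119), well clear. Now I'll turn the tool and go above the space behind the lip.

>>> {"name": "arm_command", "arguments": {"targets": [[[0, 0, 10], [0, 0, 0], 0], [[0, 0, 10], [0, 0, 0], 0], [[0, 0, 10], [0, 0, 0], 0], [[0, 0, 10], [0, 0, 0], 0], [[0, 0, 10], [0, 0, 0], 0], [[0, 0, 10], [0, 0, 0], 0], [[0, 0, 10], [0, 0, 0], 0], [[0, 0, 10], [0, 0, 0], 0], [[0, 0, 10], [0, 0, 0], 0]]}}

```text
clock: 8.4
position: [484.5, -200.6, 116.4]
ee_rot: [[0.12, -0.993, -0.004], [-0.993, -0.12, 0.001], [-0.002, 0.003, -1.0]]
contact_force: [-0.3, 0.0, 0.7]
finger_gap: -0.0
```

>>> {"name": "arm_command", "arguments": {"targets": [[[0, 0, 0], [-0.9, -3, 0], 0], [[0, 0, 0], [-0.9, -3, 0], 0], [[0, 0, 0], [-0.9, -3, 0], 0], [[0, 0, 0], [0, 0, 0], 0], [[0, 0, 0], [0, 0, 0], 0]]}}

```text
clock: 9.02
position: [570.0, -163.1, 116.6]
ee_rot: [[0.126, -0.992, -0.004], [-0.992, -0.126, 0.0], [-0.001, 0.004, -1.0]]
contact_force: [0.1, -0.5, 0.5]
finger_gap: -0.3
```

```bash
python3 - <<'E'
from h import *
from cell import *
o=get_obs();go(o,(-113,0,35),-82.8)
w=get_image("wrist");cv2.imwrite("pics/w4.png",w["pixels"][:,:,::-1])
C=cloud(w);z=C[...,2];b=(C-O)@np.stack([e,f,[0,0,1]],1)
m=(z>36)&(z<50)&(b[...,0]<-115)&(b[...,0]>-160)&(abs(b[...,1])<53);print("lip",np.percentile(b[...,0][m],[3,50,97]).round(1) if m.sum() else None)
D=w["depth"];L=(C-o["position"])@o["ee_rot"];m=(D>0)&(D<230)&(np.abs(L[...,0])<25);q=L[m&(L[...,2]<30)];print("tips z",np.percentile(q[:,2],[99,99.9,100]))
E
```

```text
at bay [-114.1   -0.7  116.6] gap -0.3 t 9.025 F [ 0.06 -0.52  0.54]
shift cm [-0.06 -0.14  8.16] turn [0.21 0.04 0.02] shift in final axes [-0.07 -0.11  8.16]
lip [-142.3 -137.3 -136.1]
tips z [2.38869742 7.26368206 8.65252423]
```

View pics/w4.png

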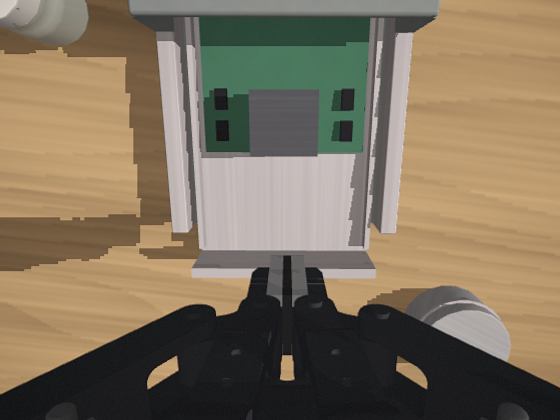

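The wrist view shows the lip at rows 250–275, the empty floor, and the transformer at (283,122). Measured lip inner face is at -136, the TCP at -114. Descending behind the lip.

>>> {"name": "arm_command", "arguments": {"targets": [[[0, 0, 0], [-0.1, -0.1, 2], 0], [[0, 0, 0], [0, 0, 2.5], 0], [[0, 0, 0], [0, 0, 2], 0], [[0, 0, 0], [0, 0, 1], 0], [[0, 0, 0], [0, 0, 0.6], 0], [[0, 0, 0], [0, 0, 0], 0]]}}

```text
clock: 9.82
position: [572.6, -162.1, 37.2]
ee_rot: [[0.126, -0.992, -0.0], [-0.992, -0.126, -0.0], [0.0, 0.0, -1.0]]
contact_force: [-0.4, 0.6, 0.1]
finger_gap: 0.3
```

>>> {"name": "arm_command", "arguments": {"targets": [[[0, 0, 0], [0, 0.4, 0], 0], [[0, 0, 0], [0, 0.4, 0], 0], [[0, 0, 0], [0, 0.4, 0], 0], [[0, 0, 0], [0, 0.4, 0], 0], [[0, 0, 0], [0, 0.4, 0], 0]]}}

```text
clock: 10.45
position: [553.5, -164.7, 37.6]
ee_rot: [[0.126, -0.992, 0.002], [-0.992, -0.126, -0.0], [0.0, -0.002, -1.0]]
contact_force: [3.0, -0.0, -0.2]
finger_gap: 0.0
```

```bash
python3 - <<'E'
from h import *
from cell import *
o=get_obs();go(o,(-200,0,35),-82.8)
w=get_image("wrist");cv2.imwrite("pics/w5.png",w["pixels"][:,:,::-1])
E
```

```text
at bay [-1.307e+02 -1.000e-01  3.760e+01] gap 0.0 t 10.45 F [ 2.99 -0.05 -0.22]
shift cm [-0.01  6.93  0.24] turn [-0.13 -0.03  0.03] shift in final axes [-0.01  6.93  0.26]
```

View pics/w5.png

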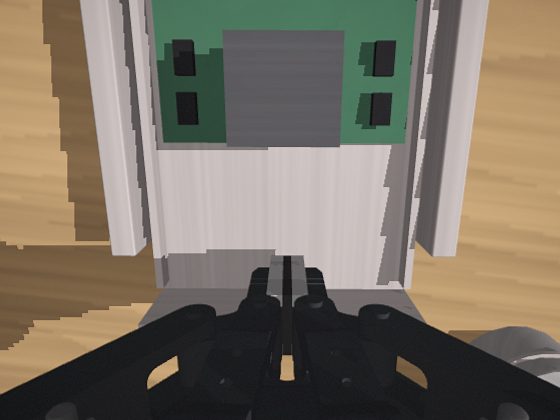

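The fingers are hooked behind the lip with 3 N of pull, as expected. Drawing slowly.

>>> {"name": "arm_command", "arguments": {"targets": [[[0, 0, 0], [0, 0.6, 0], 0], [[0, 0, 0], [0, 0.6, 0], 0], [[0, 0, 0], [0, 0.6, 0], 0], [[0, 0, 0], [0, 0.6, 0], 0], [[0, 0, 0], [0, 0.6, 0], 0], [[0, 0, 0], [0, 0.6, 0], 0], [[0, 0, 0], [0, 0.6, 0], 0], [[0, 0, 0], [0, 0.6, 0], 0], [[0, 0, 0], [0, 0.6, 0], 0], [[0, 0, 0], [0, 0.6, 0], 0]]}}

```text
clock: 11.75
position: [492.7, -172.1, 37.2]
ee_rot: [[0.126, -0.992, -0.0], [-0.992, -0.126, 0.0], [-0.0, 0.0, -1.0]]
contact_force: [1.8, 1.8, 1.9]
finger_gap: -0.0
```

>>> {"name": "arm_command", "arguments": {"targets": [[[0, 0, 0], [0, 0.5, 0], 0], [[0, 0, 0], [0, 0.5, 0], 0], [[0, 0, 0], [0, 0.5, 0], 0], [[0, 0, 0], [0, 0.4, 0], 0]]}}

```text
clock: 12.25
position: [473.8, -174.5, 37.2]
ee_rot: [[0.126, -0.992, -0.0], [-0.992, -0.126, 0.0], [-0.0, 0.0, -1.0]]
contact_force: [2.4, 1.9, 1.7]
finger_gap: -0.1
```

>>> {"name": "arm_command", "arguments": {"targets": [[[0, 0, 0], [0, 0.3, 0], 0], [[0, 0, 0], [0, 0.3, 0], 0], [[0, 0, 0], [0, 0.2, 0], 0]]}}

```text
clock: 12.62
position: [471.1, -175.0, 37.6]
ee_rot: [[0.127, -0.992, 0.01], [-0.992, -0.127, -0.0], [0.001, -0.01, -1.0]]
contact_force: [15.0, 4.0, -11.0]
finger_gap: 0.1
```

>>> {"name": "arm_command", "arguments": {"targets": [[[0, 0, 0], [0, 0.2, 0], 0], [[0, 0, 0], [0, 0.2, 0], 0], [[0, 0, 0], [0, 0.2, 0], 0]]}}

```text
clock: 13.0
position: [471.0, -175.2, 38.5]
ee_rot: [[0.129, -0.991, 0.022], [-0.992, -0.129, -0.001], [0.003, -0.021, -1.0]]
contact_force: [28.5, 4.6, -21.9]
finger_gap: 0.0
```

The force rises to 28 N with no motion, after about 84 mm of travel, so this should be the stop. I'll back off, lift away and verify.

>>> {"name": "arm_command", "arguments": {"targets": [[[0, 0, 0], [0, -0.6, 0], 0], [[0, 0, 0], [0, -0.8, 0], 0], [[0, 0, 0], [0, -0.8, 0], 0], [[0, 0, 0], [0, 0, -2], 0], [[0, 0, 0], [0, 0, -4], 0], [[0, 0, 0], [0, 0, -5], 0], [[0, 0, 0], [0, 0, -5], 0], [[0, 0, 0], [0, 0, 0], 0]]}}

```text
clock: 14.0
position: [484.0, -174.7, 200.8]
ee_rot: [[0.125, -0.992, 0.006], [-0.992, -0.125, -0.003], [0.004, -0.006, -1.0]]
contact_force: [-0.8, -0.1, -0.4]
finger_gap: 0.2
```

```bash
python3 - <<'E'
from h import *
from cell import *
o=get_obs();go(o,(-113,0,35),-82.8)
for n in("wrist","scene"):
    w=get_image(n);cv2.imwrite(f"pics/{n}6.png",w["pixels"][:,:,::-1] if n=="wrist" else cv2.resize(w["pixels"][160:310,150:350,::-1],None,fx=4,fy=4))
    C=cloud(w);z=C[...,2];b=(C-O)@np.stack([e,f,[0,0,1]],1);D=w["depth"]
    m=(z>36)&(z<50)&(b[...,0]<-130)&(b[...,0]>-270)&(abs(b[...,1])<53)&((D>250));print(n,"lip",np.percentile(b[...,0][m],[3,25,50,75,97]).round(1) if m.sum() else None)
    m=(abs(z-35)<4)&(np.hypot(b[...,0]+202,b[...,1]+118)<50)
    if m.sum():q=b[m];print("tin",q.min(0),q.max(0),q.mean(0))
    g=w["pixels"].astype(int);k=(g[...,1]>g[...,0]+15)&(abs(b[...,1])<45)&(b[...,0]>-200)&(b[...,0]<0);print("green min",np.percentile(b[...,0][k],[2,10]))
E
```

```text
at bay [-200.9   -1.3  200.8] gap 0.2 t 14.0 F [-0.8  -0.06 -0.42]
shift cm [-0.19 -8.7  16.63] turn [-0.32 -0.21 -0.04] shift in final axes [-0.13 -8.79 16.58]
wrist lip [-229.4 -226.6 -224.1 -151.7 -133.3]
tin [-232.57974208 -150.07434078   31.11448316] [-170.90503931  -87.48094779   36.38278396] [-200.89676054 -118.14802269   34.18593566]
green min [-154.11848941 -136.29690545]
scene lip [-233.2 -227.6 -225.5 -223.3 -132.8]
tin [-233.87389922 -151.78124468   31.05905653] [-171.58458819  -90.48033903   38.84959434] [-200.4159205  -121.35405812   35.36816789]
green min [-197.50120913 -188.01115856]
```

View pics/wrist6.png

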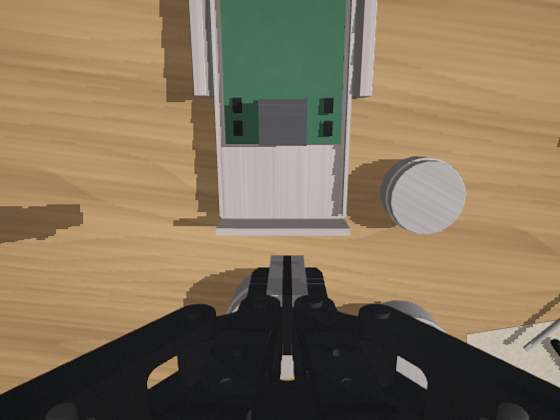

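View pics/scene6.png

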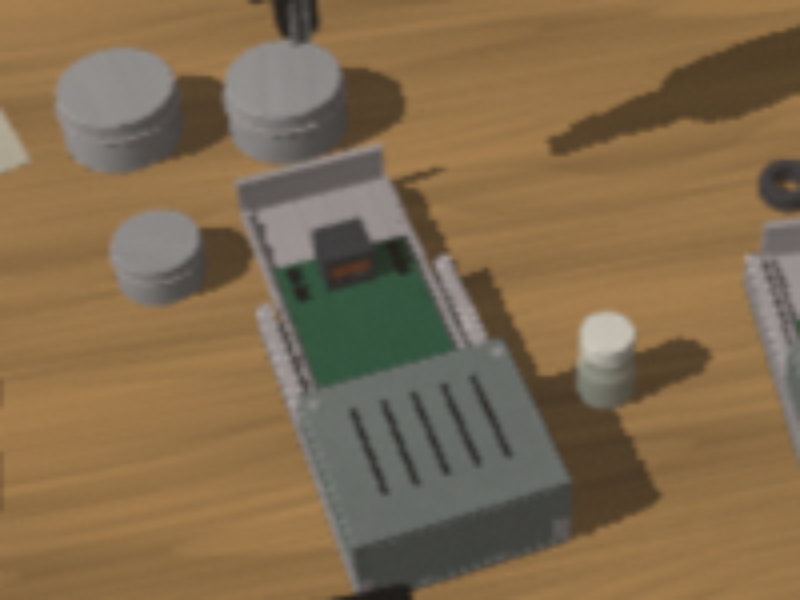

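The tray is out. The lip's inner face is at bay x ≈ -223, so it moved 87 mm against a hard stop, which implies a start near 23 mm. The lip is well clear of the look-alike tins. The tin is upright at y ≈ -119, and the gripper is 200 mm up, touching nothing.

```bash
python3 - <<'E'
from cell import *
print(hand_in(), get_obs()["contact_force"])
E
```

```text
the job is handed in; nothing more can be done
the job is handed in; nothing more can be done
```

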